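# Close, load and start a batch of polishing pots

### The arm

A 7-joint arm with a two-finger parallel gripper is mounted at the origin on the work surface. World frame = base frame: x ahead of the robot, y to its left, z up, the work surface at z = 0. Lengths are in m, angles in degrees, forces in N, time in s.
With the tool pointing down it reaches from about 0.4 to 0.85 m from the base axis. Payload 4.5 kg.
Tool frame: the origin (TCP) lies midway between the tips of the shut fingers; the grasp point (between the pads) lies 19 mm behind it (tcp_to_grasp is the distance from the TCP to the grasp point, in m); z points along the fingers, y is the line along which they close (so a half turn about z gives the same grasp; the last joint's range is limited). The gripper opens to 88 mm and grips with 3 to 60 N. Pads are 18 mm wide; open, the fingers measure 123 mm over their backs; the gripper's body (75 mm by 187 mm) begins 45 mm behind the grasp point.
Start: joints at [69.832, 39.483, -11.15, 89.685, 9.013, 51.709, -12.324], TCP at [0.235, -0.579, 0.239] pointing down, gripper open.
Joint ranges: [-172.22, 172.22], [-26.19, 119.32], [-84.43, 86.54], [7.71, 146.69], [-57.33, 237.33], [2.42, 119.75], [-152.13, 152.13]. Speed limits (degrees/s): [147.25, 147.25, 180, 180, 180, 180, 180].

### API

Orientations are given as a 3x3 rotation matrix whose columns are the frame's x, y, z axes.
In Python, from rig import * gives the robot as it stands.
- The arm moves only by the shell command python3 -m jog 'ROWS' [OPENING]. ROWS is text: rows parted by semicolons, each of 6 numbers parted by spaces: the shift along the tool's x, y, z in cm, then the turn, a rotation vector about the tool's x, y, z in degrees. In form: tx ty tz ax ay az; .... A call has 1 to 20 rows; each row is the pose to reach, as a shift and turn from the pose commanded when the call began, along the tool's axes at that moment; what a row does not reach only later rows make up. A row lasts 1/10 s, in which the tool goes at most 50 mm and 8.59 degrees, less where a joint would pass 70% of its speed; a pose out of reach is approached as far as the arm can. A call with a gripper value outside its range is refused whole. OPENING is the opening, from -1 (shut) to 1 (fully open), set as the call begins (- or left out, the last holds). The fingers move at their own pace and stop on an object; the grip force is fixed at half the most. Time passes only in rows, so rows that repeat a pose let the fingers close. It gives the time, the measured TCP pose, the force, the opening and the grip force at its end, in the units of the state.
- read_state(): the state, without advancing time (a new reading comes with each control period).
- snapshot(name): name is "scene" or "top" or "wrist"; returns the picture (480x640x3 uint8, red, green, blue); there is no depth.
- get_calibration(name): a dict with "vertical_fov" (degrees; the focal length in pixels is half the picture's height over the tangent of half this angle, whatever the lens; pixels are square), "cx", "cy" (the principal point, pixels), "R" (3x3) and "t" (3): a world point X has camera coordinates R X + t. Camera axes: x right, y down, z forward; pixel columns grow to the right and rows downward; lengths in m; the calibration is good to about 2 mm. A picture is of the moment at which its call begins: read the wrist's pose just before it. get_calibration takes no time and is no camera call; for the wrist camera it gives the pose at the moment of the call.
- hand_in(): hands the job in; it is judged then, once.
The state is a dict: "time": time; "joint_positions": joint angles; "dq": joint speeds; "tau": joint torques, N m; "position": TCP position; "orientation": TCP orientation; "contact_force": force on the tool from outside, world axes, zero at the start; "torque": the same for the moment, N m; "finger_gap": finger opening in m; "grasp_force": force on a finger pad.
Only numpy, scipy, OpenCV 4.12 (cv2) and the standard library are available. Lean on these libraries where they do the work, as an engineer would, in place of code of your own. Each camera call takes 0.05 s, during which the arm holds its last target. There are 200 camera calls.

### The job

Press the proud lid of every polishing pot on the bench fully home, and stand all the pots upright in the polisher's tray. Then press the timer knob down and turn it clockwise to the long white mark, let it spring back up, and start the machine by pressing the round key, then the square key, then the long bar key, one at a time and each fully down. Do not press any key before the timer is set, never press the cross-shaped stop key, and leave the other bench things where they are.

Things in the scene. Friction and masses are not known exactly. Their poses are not given: they have to be found in the camera images.
- pot1: Aluminium pot, an upright cylinder 54 mm in diameter and 40 mm high (without its lid), about 0.24 kg, two dark bands round it. Origin: centre of its underside, z up. Three or all four of the pots pot1..pot4 are present in a run; an absent one reads None.
- lid1 (a joint): Height in m by which pot1's push-fit lid stands proud: 0 = fully home, starts at 0.004 to 0.007, at most 0.008. Black disc 50 mm in diameter and 8 mm thick (so its top face is 48 mm plus this value above the pot's underside) on a white neck, held captive on the pot; it goes down under about 7 N against friction, then stops hard, and stays wherever it is left. None if the pot is absent.
- pot2: Aluminium pot, an upright cylinder 54 mm in diameter and 40 mm high (without its lid), about 0.24 kg, two dark bands round it. Origin: centre of its underside, z up. Three or all four of the pots pot1..pot4 are present in a run; an absent one reads None.
- lid2 (a joint): Height in m by which pot2's push-fit lid stands proud: 0 = fully home, starts at 0.004 to 0.007, at most 0.008. Black disc 50 mm in diameter and 8 mm thick (so its top face is 48 mm plus this value above the pot's underside) on a white neck, held captive on the pot; it goes down under about 7 N against friction, then stops hard, and stays wherever it is left. None if the pot is absent.
- pot3: Aluminium pot, an upright cylinder 54 mm in diameter and 40 mm high (without its lid), about 0.24 kg, two dark bands round it. Origin: centre of its underside, z up. Three or all four of the pots pot1..pot4 are present in a run; an absent one reads None.
- lid3 (a joint): Height in m by which pot3's push-fit lid stands proud: 0 = fully home, starts at 0.004 to 0.007, at most 0.008. Black disc 50 mm in diameter and 8 mm thick (so its top face is 48 mm plus this value above the pot's underside) on a white neck, held captive on the pot; it goes down under about 7 N against friction, then stops hard, and stays wherever it is left. None if the pot is absent.
- pot4: Aluminium pot, an upright cylinder 54 mm in diameter and 40 mm high (without its lid), about 0.24 kg, two dark bands round it. Origin: centre of its underside, z up. Three or all four of the pots pot1..pot4 are present in a run; an absent one reads None.
- lid4 (a joint): Height in m by which pot4's push-fit lid stands proud: 0 = fully home, starts at 0.004 to 0.007, at most 0.008. Black disc 50 mm in diameter and 8 mm thick (so its top face is 48 mm plus this value above the pot's underside) on a white neck, held captive on the pot; it goes down under about 7 N against friction, then stops hard, and stays wherever it is left. None if the pot is absent.
- tray (a point): Centre of the floor of the grey polisher's tray, 50 mm above the bench. Its axes are the machine's: x away from the robot, y left (turned up to 0.15 rad). Tray inside 280 mm along x, 170 mm along y; rim 12 mm high, 6 mm thick. To its right (-y) is a control deck 80 mm above the bench with the timer knob (nearer the robot) and four keys (farther).
- timer_push (a joint): How far the sprung timer knob is pressed down, m: 0 = up, 0.006 = fully down. About 2 N starts it, 6 N holds it fully down; it springs back up. A steel catch beside the dial (at 0.25 to 0.65 rad clockwise, 32 to 48 mm from the axis, top 18 mm above the deck) blocks the pointer unless the knob is down at least 4 mm.
- timer (a joint): Timer angle, rad: 0 at the start (pointer along the tray's +x), grows clockwise seen from above, up to 2.2. The mark to set, the one long white raised bar on the deck, lies at 1.2 rad (small dots are other ticks). Past the catch the knob turns easily, stays where it is left, and springs up when let go.
- timer_grip (a point): On the timer's axis, at the top of its round skirt (60 mm across, 16 mm above the deck when up). On the skirt stands a bar grip 50 mm long, 14 mm wide, 24 mm high. The point turns with the knob: x runs along the bar to the white pointer. Fingertips gripping the bar can push down on the skirt.
- key_round (a joint): Travel of the round key, 26 mm in diameter, pressed first: 0 = up, 0.005 m = fully down; 2 N starts it, 5 N presses it fully, it springs back. The four white keys stand 12 mm above dark square bezels in a 2 x 2 block, 50 mm apart, and change places from start to start.
- key_round_top (a point): Centre of the top face of the round key (moves with it).
- key_square (a joint): Travel of the square key, 24 x 24 mm, pressed second: 0 = up, 0.005 m = fully down; 2 N starts it, 5 N presses it fully, it springs back. The four white keys stand 12 mm above dark square bezels in a 2 x 2 block, 50 mm apart, and change places from start to start.
- key_square_top (a point): Centre of the top face of the square key (moves with it).
- key_bar (a joint): Travel of the long bar-shaped key, 12 x 36 mm, pressed third: 0 = up, 0.005 m = fully down; 2 N starts it, 5 N presses it fully, it springs back. The four white keys stand 12 mm above dark square bezels in a 2 x 2 block, 50 mm apart, and change places from start to start.
- key_bar_top (a point): Centre of the top face of the long bar-shaped key (moves with it).
- key_cross (a joint): Travel of the cross-shaped key, arms 32 x 9 mm: the stop key, not to be pressed: 0 = up, 0.005 m = fully down; 2 N starts it, 5 N presses it fully, it springs back. The four white keys stand 12 mm above dark square bezels in a 2 x 2 block, 50 mm apart, and change places from start to start.
- key_cross_top (a point): Centre of the top face of the cross-shaped key (moves with it).
- stone_pan: Bystander, leave alone: shallow round aluminium pan, 84 mm across, 14 mm high, with a few stones in it.
- gold_ring: Bystander, leave alone: plain gold finger ring lying flat, 26 mm outside, 7 mm high.
- pliers: Bystander, leave alone: small pliers lying flat, about 150 mm long, 11 mm high.
- bench_pin: Bystander, leave alone: wooden block 90 x 110 x 28 mm with small holes in its top.

How it is judged (in metres and radians):
On the way, in this order (a step that is already met when the one before it is completed fails the run):
1. every pot on the bench stands upright in the tray with its lid fully home (x of pot1 in the frame of tray between -0.12 and 0.12 m and y of pot1 in the frame of tray between -0.065 and 0.065 m and z of pot1 in the frame of tray between -0.006 and 0.006 m and angle between each of pot1, pot2, pot3, pot4's own z axis and vertical below 0.12 rad and linear speed of each of pot1, pot2, pot3, pot4 below 0.03 m/s and value of joint each of lid1, lid2, lid3, lid4 below 0.0015 m and x of pot2 in the frame of tray between -0.12 and 0.12 m and y of pot2 in the frame of tray between -0.065 and 0.065 m and z of pot2 in the frame of tray between -0.006 and 0.006 m and x of pot3 in the frame of tray between -0.12 and 0.12 m and y of pot3 in the frame of tray between -0.065 and 0.065 m and z of pot3 in the frame of tray between -0.006 and 0.006 m and x of pot4 in the frame of tray between -0.12 and 0.12 m and y of pot4 in the frame of tray between -0.065 and 0.065 m and z of pot4 in the frame of tray between -0.006 and 0.006 m), for 0.2 s.
2. the timer knob is pressed down before it is turned (value of joint timer_push above 0.0035 m and value of joint timer below 0.5 rad), for 0.05 s.
3. the timer pointer is at the long mark and the knob has sprung back up (value of joint timer between 1.02 and 1.38 rad and value of joint timer_push below 0.0015 m), for 0.2 s.
4. the round key is pressed fully down, alone (all of step 3 and value of joint key_round above 0.004 m and value of joint each of key_square, key_bar below 0.0015 m), for 0.05 s.
5. the square key is pressed fully down, alone (all of step 3 and value of joint key_square above 0.004 m and value of joint each of key_round, key_bar below 0.0015 m), for 0.05 s.
6. the bar key is pressed fully down, alone (all of step 3 and value of joint key_bar above 0.004 m and value of joint each of key_round, key_square below 0.0015 m), for 0.05 s.
At the end, for the whole second after the job is handed in: Every pot present stands upright (within 7 degrees) on the tray floor inside the rim, at rest, its lid within 1.5 mm of home; the timer stands within 0.18 rad of the long mark (1.2 rad) with its knob up; all keys are up (all of step 1 and all of step 3 and value of joint each of key_round, key_square, key_bar, key_cross below 0.0015 m); the robot touches nothing.
It fails at once if the cross-shaped stop key is pressed (value of joint key_cross above 0.0025 m).
It fails at once if a key is pressed before the timer is set (value of joint timer below 1 rad and value of joint any of key_round, key_square, key_bar above 0.0025 m).
It fails at once if a bystander is moved more than 5 cm (distance of any of stone_pan, gold_ring, pliers, bench_pin from where it was at the start of the episode above 0.05 m).
Of pot1, pot2, pot3, pot4 only 3 to 4 are there at a start; the rules pass over those that are not, and their reading is None.
At some moment in a run one of pot1, pot2, pot3, pot4 may be knocked a few centimetres aside while the robot is not near it.
It also fails if it takes over 210 s, if anything falls off the work surface, if the arm or the gripper's body presses on something with over 40 N, if the wrist force passes 120 N, or if a joint passes its speed limit or range.

## Working session

There is one attempt and no reset: what is moved stays moved. The work goes in short steps, Python scripts to look and compute and a shell command to move; the robot and the scene stay as the last step left them, time stands still between calls to the robot, and variables do not carry over. Pictures are saved under pics/ and viewed, at most 14 in all, crops included, and the job is handed in when it is done.

```bash
mkdir -p pics; ls; python3 - <<'E'
from rig import *
import cv2,numpy as np
s=read_state();print(s)
for n in("top","scene"):
    c=get_calibration(n);print(n,c)
    cv2.imwrite(f"pics/{n}0.png",snapshot(n)[:,:,::-1])
E
```

```text
pics
{'time': 0.0, 'joint_positions': array([ 69.83151697,  39.53340221, -11.14455654,  89.74521862,
         9.01106079,  51.71019176, -12.32492633]), 'dq': array([-0.01717424,  0.00793317,  0.03950308,  0.03619034,  0.00667223,
       -0.02193049, -0.04852189]), 'tau': array([ 3.50198370e-04, -5.27548385e+01, -1.26662135e+00, -1.53427613e+01,
       -5.25691488e-02,  6.52770483e-03,  1.94376116e-04]), 'position': array([ 0.23490561, -0.57848045,  0.23790592]), 'orientation': array([[ 9.26474933e-01,  3.76355600e-01, -8.12951202e-04],
       [ 3.76356459e-01, -9.26473411e-01,  1.68348908e-03],
       [-1.19587131e-04, -1.86566987e-03, -9.99998252e-01]]), 'contact_force': array([-0.45446398, -0.15803992, -0.45205638]), 'torque': array([-0.01511464, -0.03045916,  0.02685886]), 'grasp_force': 0.0, 'finger_gap': 0.08784501659043392}
top {'vertical_fov': 51.969426228880536, 'cx': 324.85377265370835, 'cy': 232.64339014412778, 'R': array([[ 0.0241622 , -0.9995745 , -0.01634009],
       [-0.99803654, -0.02317379, -0.05818966],
       [ 0.05778624,  0.017714  , -0.99817181]]), 't': array([-0.01887009,  0.50845589,  1.08682914])}
scene {'vertical_fov': 55.338640379229155, 'cx': 319.468725491481, 'cy': 240.4410501293302, 'R': array([[-0.68181569,  0.73151691,  0.00322091],
       [ 0.4368741 ,  0.4107154 , -0.80028363],
       [-0.58674388, -0.5442388 , -0.599613  ]]), 't': array([ 0.36573375, -0.1460715 ,  1.39726413])}
```

View pics/top0.png

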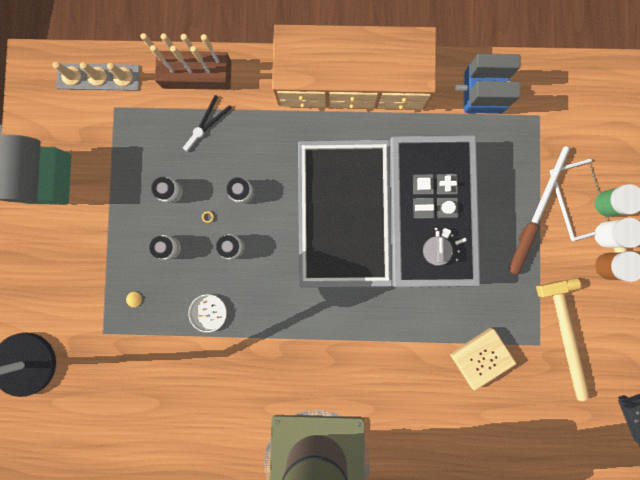

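View pics/scene0.png

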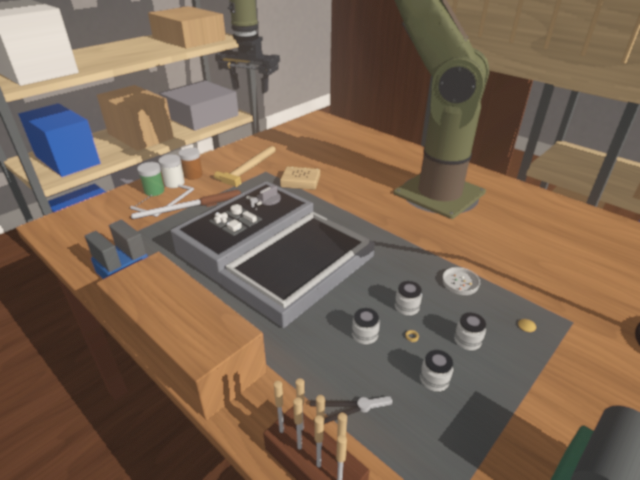

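The top view shows four pots (lids about (163,189), (239,190), (164,247), (230,247)), the tray around (345,212), the knob at (438,250), and the keys: square (424,184), cross (447,184), bar (424,208), round (448,208). The scene view shows the same layout. Next I'll enlarge both for measuring.

```bash
python3 - <<'E'
import cv2,numpy as np
t=cv2.imread("pics/top0.png");s=cv2.imread("pics/scene0.png")
C=cv2.INTER_CUBIC
a=cv2.resize(t[165:265,140:265],(500,400),interpolation=C)  #4x
b=cv2.resize(s[270:395,340:495],(465,375),interpolation=C) #3x
out=np.zeros((600,800,3),np.uint8)
out[:300,:375]=cv2.resize(t[165:265,140:265],(375,300),interpolation=C)   #3x
out[:300,400:775]=cv2.resize(s[275:400,345:501],(375,300),interpolation=C) #2.4x
out[300:600,:300]=cv2.resize(t[130:290,290:490],(375,300),interpolation=C)[:,:300] if 0 else cv2.resize(t[130:290,290:450],(300,300),interpolation=C)
out[300:,300:600]=cv2.resize(t[165:275,400:480],(218,300),interpolation=C)[:, :].copy() if 0 else cv2.copyMakeBorder(cv2.resize(t[165:275,400:480],(218,300),interpolation=C),0,0,0,82,0)
cv2.imwrite("pics/c1.png",out)
E
```

```text
(no output)
```

View pics/c1.png

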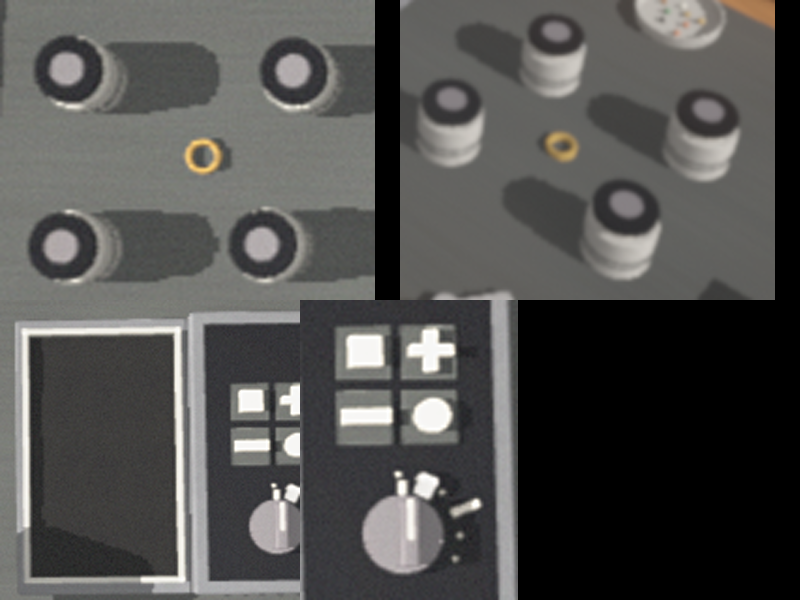

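The enlarged crops show light labels at the lid centres: top view near A (162.3,187.7), B (237.7,188), C (160.3,246.7), D (227.3,245.7); scene view A (439,360), B (367,316), C (473,321), D (410,288). I'll refine these as blob centroids and triangulate.

```bash
cat > h.py <<'E'
import cv2,numpy as np
from rig import *
def K(c):
    f=240/np.tan(np.radians(c["vertical_fov"]/2)); return np.array([[f,0,c["cx"]],[0,f,c["cy"]],[0,0,1]])
def P(c): return K(c)@np.c_[c["R"],c["t"]]
def ray(c,uv): # origin, direction (world)
    d=c["R"].T@np.linalg.solve(K(c),[uv[0],uv[1],1]); return -c["R"].T@c["t"],d/np.linalg.norm(d)
def onz(c,uv,z):
    o,d=ray(c,uv); return o+d*(z-o[2])/d[2]
def tri(views): # [(calib,uv)...] -> point, max ray gap
    A=np.zeros((3,3));b=np.zeros(3);R=[ray(c,u) for c,u in views]
    for o,d in R: M=np.eye(3)-np.outer(d,d);A+=M;b+=M@o
    X=np.linalg.solve(A,b)
    return X,max(np.linalg.norm((np.eye(3)-np.outer(d,d))@(X-o)) for o,d in R)
def proj(c,X): p=P(c)@np.r_[X,1]; return p[:2]/p[2]
def blob(img,uv,r,lo,hi=256):
    # centroid of the blob with grey in [lo,hi) nearest to uv, window r
    g=cv2.cvtColor(img,cv2.COLOR_BGR2GRAY); x0,y0=int(uv[0]-r),int(uv[1]-r)
    k=4; w=cv2.resize(g[y0:y0+2*r+1,x0:x0+2*r+1],None,fx=k,fy=k,interpolation=cv2.INTER_CUBIC)
    m=((w>=lo)&(w<hi)).astype(np.uint8)
    n,L,st,ce=cv2.connectedComponentsWithStats(m)
    p=(ce+.5)/k-.5+[x0,y0]; d=np.linalg.norm(p-uv,axis=1)+1e3*(st[:,4]<30); d[0]=1e9
    i=d.argmin(); return p[i],st[i,4]/k/k
def rows(target,yaw=None):
    "shift in cm along tool axes to reach target TCP, and tool-yaw turn deg for tool x at yaw (world)"
    s=read_state();R=s["orientation"];t=R.T@(np.asarray(target)-s["position"])*100
    a=None
    if yaw is not None:
        a=-np.degrees(np.arctan2(R[1,0],R[0,0]))
        a=-(np.degrees(yaw)+a)
        a=(a+90)%180-90
    return np.round(t,2),a
E
python3 - <<'E'
from h import *
t=cv2.imread("pics/top0.png");s=cv2.imread("pics/scene0.png")
ct,cs=get_calibration("top"),get_calibration("scene")
for n,a,b in[("A",(162.3,187.7),(439.2,360)),("B",(237.7,188),(366.7,316.3)),("C",(160.3,246.7),(473.3,320.8)),("D",(227.3,245.7),(410,288.3))]:
    a,aa=blob(t,a,8,90);b,bb=blob(s,b,7,90)
    X,e=tri([(ct,a),(cs,b)]);print(n,a,aa,b,bb,X.round(4),e.round(4),onz(ct,a,.0535).round(4))
E
```

```text
A [161.75758427 187.47696629] 111.25 [438.8225435  359.62615148] 122.125 [0.5968 0.35   0.0549] 0.0002 [0.5969 0.3506 0.0535]
B [237.19135203 188.13416158] 112.5625 [366.13028751 315.79271315] 94.5625 [0.5993 0.1858 0.0521] 0.0001 [0.5991 0.1855 0.0535]
C [159.83583839 246.73035025] 113.3125 [472.90867876 320.56930052] 96.5 [0.4677 0.3486 0.0548] 0.0002 [0.4677 0.3492 0.0535]
D [226.81029092 246.00033986] 114.9375 [409.64911576 287.73472669] 77.75 [0.4727 0.2036 0.0539] 0.0001 [0.4727 0.2037 0.0535]
```

Four pots, with lid labels at z≈52–55 mm as expected. Now the tray, from the top view.

```bash
python3 - <<'E'
from h import *
t=cv2.imread("pics/top0.png");ct=get_calibration("top")
g=cv2.cvtColor(t,cv2.COLOR_BGR2GRAY)
m=np.zeros_like(g);m[138:288,296:392]=(g[138:288,296:392]>165)
n,L,st,ce=cv2.connectedComponentsWithStats(m);i=1+st[1:,4].argmax();print(st[i])
pts=np.argwhere(L==i)[:,::-1].astype(np.float32)
W=np.array([onz(ct,p,.062)[:2] for p in pts],np.float32)
r=cv2.minAreaRect(W);print(r,cv2.boxPoints(r))
# keys and knob, heights by the text
o={}
for n,p,lo,z in[("square",(424,184),200,.092),("cross",(447.5,184),200,.092),("bar",(424.5,208),200,.092),("round",(448,208),200,.092)]:
    q,a=blob(t,p,9,lo);o[n]=onz(ct,q,z);print(n,q,a,o[n].round(4))
print(np.degrees(np.arctan2(*(o["square"]-o["bar"])[[1,0]])),np.degrees(np.arctan2(*(o["cross"]-o["round"])[[1,0]])))
print(rows([.473,.204,.14],np.pi/2))
E
```

```text
[ 298  140   93  146 1867]
((0.5504844784736633, -0.046458639204502106), (0.31264567375183105, 0.19297565519809723), 2.174619674682617) [[ 0.39061296  0.044028  ]
 [ 0.3979355  -0.14880867]
 [ 0.710356   -0.13694528]
 [ 0.70303345  0.05589139]]
square [423.31675063 183.25251889] 148.875 [ 0.6122 -0.211   0.092 ]
cross [447.45627753 182.8404185 ] 141.875 [ 0.6141 -0.2611  0.092 ]
bar [423.98291265 207.08444413] 110.1875 [ 0.5623 -0.213   0.092 ]
round [448.03829545 206.85954545] 137.5 [ 0.5639 -0.2628  0.092 ]
2.304416169360099 1.930114942605731
(array([ 51.51, -63.52,   9.9 ]), np.float64(-67.88829537582798))
```

```bash
python3 -m jog '20 -10 -6 0 0 -30; 42.7 -21.4 -6.2 0 0 -70.1; 42.7 -21.4 -6.2 0 0 -70.1; 42.7 -21.4 -6.2 0 0 -70.1; 42.7 -21.4 -6.2 0 0 -70.1; 42.7 -21.4 -6.2 0 0 -70.1; 42.7 -21.4 -6.2 0 0 -70.1; 42.7 -21.4 -6.2 0 0 -70.1; 42.7 -21.4 -6.2 0 0 -70.1; 42.7 -21.4 -6.2 0 0 -70.1; 42.7 -21.4 -6.2 0 0 -70.1; 42.7 -21.4 -6.2 0 0 -70.1; 42.7 -21.4 -6.2 0 0 -70.1; 42.7 -21.4 -6.2 0 0 -70.1' -1
python3 - <<'E'
from h import *
s=read_state();print(s["joint_positions"].round(1),s["orientation"].round(3),s["contact_force"])
import pickle
c=get_calibration("wrist");im=snapshot("wrist")[:,:,::-1];cv2.imwrite("pics/w1.png",im);pickle.dump(c,open("w1.pkl","wb"))
print(-c["R"].T@c["t"],c["R"].round(2))
E
```

```text
time: 1.5
position: [0.5491, -0.2219, 0.3004]
orientation: [[-0.036, 0.999, -0.001], [0.999, 0.036, -0.001], [-0.001, -0.001, -1.0]]
contact_force: [0.3, -0.3, -0.6]
finger_gap: 0.0005
grasp_force: 0.0
[ 35.   35.2 -30.7  90.4  20.   60.    0.9] [[-0.036  0.999 -0.001]
 [ 0.999  0.036 -0.001]
 [-0.001 -0.001 -1.   ]] [ 0.2892419  -0.30764178 -0.611713  ]
[ 0.54635896 -0.14279063  0.44577839] [[ 1.    0.03 -0.  ]
 [ 0.03 -0.95  0.3 ]
 [ 0.01 -0.3  -0.95]]
```

View pics/w1.png

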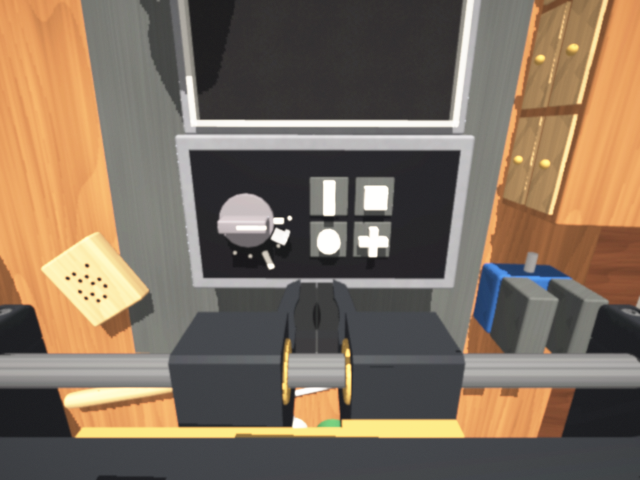

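The wrist view shows bar (329,197), square (375,197), round (328,241) and cross (372,241) keys, the knob centred at about (246,221) with its pointer toward the keys, and the tray's near rim between (187,127) and (463,129). I'll triangulate these against the top view.

```bash
python3 - <<'E'
from h import *
import pickle
t=cv2.imread("pics/top0.png");ct=get_calibration("top");w=cv2.imread("pics/w1.png");cw=pickle.load(open("w1.pkl","rb"))
for n,p,q in[("square",(424,184),(375,197)),("cross",(447.5,184),(373,241)),("bar",(424.5,208),(329,197)),("round",(448,208),(328,241))]:
    a,_=blob(t,p,9,200);b,ar=blob(w,q,18,215);X,e=tri([(ct,a),(cw,b)]);print(n,b.round(1),ar,X.round(4),e.round(4))
for q in[(186,127),(465,129)]: print(onz(cw,q,.062).round(4))
print(onz(ct,(345.5,212.7),.062).round(4), [onz(ct,p,.062).round(4) for p in((301.7,144.4),(388.1,144.4),(389.7,280.9),(301.7,280.9))])
cv2.imwrite("pics/c2.png",np.hstack([cv2.resize(w[170:290,200:300],(500,600),interpolation=2),cv2.resize(t[225:275,415:440],(300,600),interpolation=2)]) if 0 else cv2.resize(np.hstack([cv2.resize(w[175:275,205:305],(400,400),interpolation=2),cv2.resize(t[225:275,415:465],(400,400),interpolation=2)]),(800,400)))
E
```

```text
square [375.5 197.4] 563.5 [ 0.6147 -0.2133  0.0771] 0.0003
cross [372.9 241.1] 491.625 [ 0.6162 -0.2641  0.0787] 0.0001
bar [328.7 197.4] 423.4375 [ 0.5618 -0.2118  0.0956] 0.0005
round [328.2 241.2] 467.0 [ 0.5641 -0.2637  0.087 ] 0.0004
[ 0.4031 -0.1453  0.062 ]
[ 0.709  -0.1367  0.062 ]
[ 0.5499 -0.0509  0.062 ] [array([0.6962, 0.0471, 0.062 ]), array([ 0.6999, -0.1396,  0.062 ]), array([ 0.4066, -0.1478,  0.062 ]), array([0.4019, 0.0392, 0.062 ])]
```

View pics/c2.png

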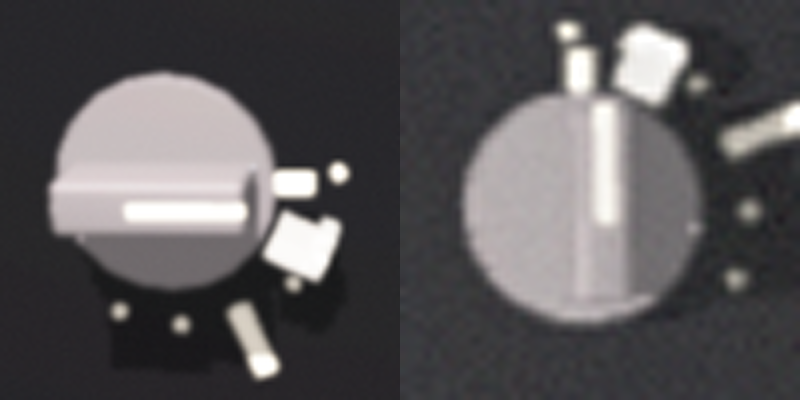

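Close-up: skirt centre is at about (246.2,220.0) in the wrist view and (437.9,251.0) in the top view. The catch lies just clockwise of the pointer, and the long mark is at about (268,256) in the wrist view.

```bash
python3 - <<'E'
from h import *
import pickle
ct=get_calibration("top");cw=pickle.load(open("w1.pkl","rb"))
a,b=(437.9,251),(246.2,220)
print(tri([(ct,a),(cw,b)]),onz(ct,a,.096),onz(cw,b,.096))
for n,q in[("square",(375.5,197.4)),("cross",(372.9,241.1)),("bar",(328.7,197.4)),("round",(328.2,241.2))]:print(n,onz(cw,q,.092).round(4))
print("inner near corners",onz(cw,(195,122),.062),onz(cw,(455,122),.062))
print(rows([.4727,.2037,.12]))
E
```

```text
(array([ 0.4715475 , -0.24272501,  0.08722524]), np.float64(0.0010795689249527456)) [ 0.47160193 -0.24193338  0.096     ] [ 0.4731537  -0.23922498  0.096     ]
square [ 0.6121 -0.2102  0.092 ]
cross [ 0.6136 -0.2598  0.092 ]
bar [ 0.5618 -0.212   0.092 ]
round [ 0.5635 -0.2617  0.092 ]
inner near corners [ 0.41339626 -0.13977594  0.062     ] [ 0.6968578  -0.12986658  0.062     ]
(array([42.8 , -6.11, 18.02]), None)
```

```bash
python3 -m jog '42.8 -6.1 0 0 0 0; 42.8 -6.1 0 0 0 0; 42.8 -6.1 0 0 0 0; 42.8 -6.1 0 0 0 0; 42.8 -6.1 0 0 0 0; 42.8 -6.1 0 0 0 0; 42.8 -6.1 0 0 0 0; 42.8 -6.1 0 0 0 0; 42.8 -6.1 0 0 0 0; 42.8 -6.1 9 0 0 0; 42.8 -6.1 18 0 0 0; 42.8 -6.1 22 0 0 0; 42.8 -6.1 24 0 0 0; 42.8 -6.1 24 0 0 0; 42.8 -6.1 24 0 0 0' | head -3
for i in 1; do python3 -m jog '0 0 0.5 0 0 0; 0 0 0.7 0 0 0; 0 0 0.9 0 0 0; 0 0 0.9 0 0 0'; python3 -m jog '0 0 0.1 0 0 0; 0 0 0.2 0 0 0; 0 0 0.2 0 0 0';python3 -m jog '0 0 0.1 0 0 0; 0 0 0.2 0 0 0; 0 0 0.2 0 0 0'; done | grep -E "pos|force"
```

```text
time: 3.05
position: [0.4706, 0.2031, 0.0568]
orientation: [[-0.038, 0.999, -0.007], [0.999, 0.038, -0.005], [-0.005, -0.007, -1.0]]
position: [0.4737, 0.2054, 0.053]
contact_force: [0.4, 0.4, -0.2]
grasp_force: 0.0
position: [0.4736, 0.2054, 0.0508]
contact_force: [0.0, -1.0, 5.7]
grasp_force: 2.7
position: [0.4736, 0.2054, 0.0488]
contact_force: [-0.3, -0.7, 5.7]
grasp_force: 2.6
```

```bash
(python3 -m jog '0 0 0.1 0 0 0; 0 0 0.2 0 0 0; 0 0 0.2 0 0 0'; python3 -m jog '0 0 0.1 0 0 0; 0 0 0.2 0 0 0; 0 0 0.2 0 0 0') | grep -E "pos|force"
```

```text
position: [0.4737, 0.2054, 0.0483]
contact_force: [-3.5, -1.9, 21.3]
grasp_force: 10.6
position: [0.4737, 0.2055, 0.0481]
contact_force: [-5.6, -2.0, 39.9]
grasp_force: 20.2
```

```bash
(python3 -m jog '0 0 -2 0 0 0; 0 0 -4 0 0 0; 0 0 -4 0 0 0'; python3 -m jog '0 0 0 0 0 0; 0 0 0 0 0 0; 0 0 0 0 0 0; 0 0 0 0 0 0; 0 0 0 0 0 0; 0 0 2 0 0 0; 0 0 4 0 0 0; 0 0 6 0 0 0; 0 0 7.1 0 0 0; 0 0 7.1 0 0 0; 0 0 7.1 0 0 0' 1; python3 -m jog '0 0 0 0 0 0; 0 0 0 0 0 0; 0 0 0 0 0 0; 0 0 0 0 0 0; 0 0 0 0 0 0; 0 0 0 0 0 0; 0 0 0 0 0 0' -1) | grep -E "time|pos|force|gap"
```

```text
time: 4.95
position: [0.4744, 0.206, 0.0862]
contact_force: [0.6, 0.2, -0.5]
finger_gap: 0.0004
grasp_force: 0.0
time: 6.05
position: [0.4729, 0.2053, 0.0129]
contact_force: [0.6, -0.5, 0.5]
finger_gap: 0.0864
grasp_force: 0.0
time: 6.75
position: [0.4728, 0.2052, 0.0129]
contact_force: [-1.1, -0.6, 4.7]
finger_gap: 0.0535
grasp_force: 30.0
```

```bash
(python3 -m jog '0 0 -3 0 0 0; 0 0 -8 0 0 0; 0 0 -12 0 0 0; -5 -0.1 -12 0 0 0; -10 -0.2 -12 0 0 0; -15 -0.3 -12 0 0 0; -20 -0.4 -12 0 0 0; -25 -0.5 -12 0 0 0; -29.8 -0.5 -12 0 0 0; -29.8 -0.5 -12 0 0 0; -29.8 -0.5 -12 0 0 0; -29.8 -0.5 -9 0 0 0; -29.8 -0.5 -6.5 0 0 0; -29.8 -0.5 -5.5 0 0 0; -29.8 -0.5 -5.5 0 0 0; -29.8 -0.5 -5.5 0 0 0'; python3 -m jog '0 0 0.1 0 0 0;0 0 0.2 0 0 0; 0 0 0.2 0 0 0') | grep -E "time|pos|force|gap"
```

```text
time: 8.35
position: [0.4798, -0.0917, 0.0682]
contact_force: [-0.4, 0.2, -1.6]
finger_gap: 0.0535
grasp_force: 30.0
time: 8.65
position: [0.4796, -0.0929, 0.0662]
contact_force: [-0.5, 0.3, -1.0]
finger_gap: 0.0533
grasp_force: 30.0
```

```bash
cat > look.py <<'E'
from h import *
import sys
# lid labels anywhere in the top picture's bench and tray: light blob ringed by dark
ct=get_calibration("top");im=np.ascontiguousarray(snapshot("top")[:,:,::-1]);cv2.imwrite(sys.argv[1],im)
g=cv2.cvtColor(im,cv2.COLOR_BGR2GRAY);hsv=cv2.cvtColor(im,cv2.COLOR_BGR2HSV)
m=((g>90)&(hsv[:,:,1]<60)).astype(np.uint8);n,L,st,ce=cv2.connectedComponentsWithStats(m,connectivity=4)
for i in range(1,n):
    x,y,w,h,a=st[i]
    if 70<a<160 and .75<w/h<1.33 and 110<x<400 and 120<y<330:
        c=ce[i];ring=[g[int(round(c[1]+8.5*np.sin(k))),int(round(c[0]+8.5*np.cos(k)))] for k in np.arange(0,6.28,.4)]
        if np.median(ring)<60:
            z=.098 if c[0]>295 else .052
            print(c.round(1),a,onz(ct,c,z).round(4))
E
(python3 -m jog '0 0 0.1 0 0 0;0 0 0.25 0 0 0; 0 0 0.35 0 0 0; 0 0 0.35 0 0 0';python3 -m jog '0 0 0 0 0 0;0 0 0 0 0 0; 0 0 0 0 0 0; 0 0 0 0 0 0; 0 0 -3 0 0 0; 0 0 -7 0 0 0; 0 0 -12 0 0 0; 5 0 -12 0 0 0; 10 0 -12 0 0 0; 15 0 -12 0 0 0; 15 0 -12 0 0 0' 1) | grep -E "time|pos|force|gap"; python3 look.py pics/t1.png
```

```text
time: 9.05
position: [0.4794, -0.0929, 0.0629]
contact_force: [-1.1, 0.6, 6.9]
finger_gap: 0.0535
grasp_force: 30.0
time: 10.15
position: [0.4737, 0.0664, 0.1832]
contact_force: [-0.3, -0.4, 0.3]
finger_gap: 0.0882
grasp_force: 0.0
[161.6 187.5] 113 [0.597  0.3514 0.052 ]
[237.2 188.2] 112 [0.5992 0.1857 0.052 ]
[366.7 245.5] 126 [ 0.4794 -0.0951  0.098 ]
[159.8 246.8] 113 [0.4676 0.3498 0.052 ]
```

```bash
(python3 -m jog '5 0.1 0 0 0 0; 10 0.2 0 0 0 0; 15 0.3 0 0 0 0; 20 0.4 0 0 0 0; 25 0.4 2 0 0 0; 28.3 0.4 5 0 0 0; 28.3 0.4 9 0 0 0; 28.3 0.4 11.5 0 0 0; 28.3 0.4 12 0 0 0; 28.3 0.4 12 0 0 0; 28.3 0.4 12 0 0 0; 28.3 0.4 12 0 0 0' -1) | grep -E "time|pos|force|gap"
```

```text
time: 11.4
position: [0.4678, 0.3403, 0.0638]
contact_force: [0.7, -0.3, 0.3]
finger_gap: 0.0005
grasp_force: 0.0
```

```bash
(python3 -m jog '0.85 0 0 0 0 0; 0.85 0 0 0 0 0; 0.85 0 0 0 0 0';  python3 -m jog '0 0 0.6 0 0 0; 0 0 0.9 0 0 0; 0 0 1.1 0 0 0; 0 0 1.3 0 0 0; 0 0 1.5 0 0 0; 0 0 1.7 0 0 0;0 0 1.8 0 0 0; 0 0 1.8 0 0 0') | grep -E "time|pos|force|gap"; python3 -c "
from h import *
print(read_state()['orientation'].round(3))"
```

```text
time: 11.7
position: [0.4664, 0.3493, 0.0627]
contact_force: [0.1, -0.2, -0.2]
finger_gap: 0.0004
grasp_force: 0.0
time: 12.5
position: [0.4667, 0.3488, 0.0482]
contact_force: [-5.8, -6.1, 37.2]
finger_gap: 0.0002
grasp_force: 18.2
[[-0.039  0.999  0.003]
 [ 0.999  0.039 -0.   ]
 [-0.     0.003 -1.   ]]
```

```bash
(python3 -m jog '0 0 -2 0 0 0; 0 0 -4 0 0 0; 0 0 -4 0 0 0'; python3 -m jog '0 0 0 0 0 0; 0 0 0 0 0 0; 0 0 0 0 0 0; 0 0 0 0 0 0; 0 0 0 0 0 0; 0 0 2 0 0 0; 0 0 4 0 0 0; 0 0 6 0 0 0; 0 0 7.2 0 0 0; 0 0 7.2 0 0 0; 0 0 7.2 0 0 0' 1; python3 -m jog '0 0 0 0 0 0; 0 0 0 0 0 0; 0 0 0 0 0 0; 0 0 0 0 0 0; 0 0 0 0 0 0; 0 0 0 0 0 0; 0 0 0 0 0 0' -1
python3 -m jog '0 0 -3 0 0 0; 0 0 -8 0 0 0; 0 0 -12 0 0 0; -5 -0.1 -12 0 0 0; -10 -0.2 -12 0 0 0; -15 -0.3 -12 0 0 0; -20 -0.4 -12 0 0 0; -25 -0.4 -12 0 0 0; -30 -0.4 -12 0 0 0; -35 -0.4 -12 0 0 0; -36.1 -0.4 -12 0 0 0; -36.1 -0.4 -12 0 0 0;-36.1 -0.4 -12 0 0 0; -36.1 -0.4 -9 0 0 0; -36.1 -0.4 -6.5 0 0 0; -36.1 -0.4 -5.6 0 0 0; -36.1 -0.4 -5.6 0 0 0; -36.1 -0.4 -5.6 0 0 0') | grep -E "time|pos|force|gap"
```

```text
time: 12.8
position: [0.4674, 0.3495, 0.086]
contact_force: [-0.5, 0.3, 0.3]
finger_gap: 0.0005
grasp_force: 0.0
time: 13.9
position: [0.4664, 0.3488, 0.0124]
contact_force: [-0.1, 0.1, 0.2]
finger_gap: 0.0865
grasp_force: 0.0
time: 14.6
position: [0.4667, 0.3487, 0.0125]
contact_force: [-1.1, -0.4, 3.9]
finger_gap: 0.0532
grasp_force: 30.0
time: 16.4
position: [0.4767, -0.0109, 0.0687]
contact_force: [0.6, -0.2, -1.9]
finger_gap: 0.0531
grasp_force: 30.0
```

```bash
(python3 -m jog '0 0 0.2 0 0 0;0 0 0.4 0 0 0; 0 0 0.5 0 0 0; 0 0 0.6 0 0 0; 0 0 0.65 0 0 0; 0 0 0.65 0 0 0';python3 -m jog '0 0 0 0 0 0;0 0 0 0 0 0; 0 0 0 0 0 0; 0 0 0 0 0 0; 0 0 -3 0 0 0; 0 0 -7 0 0 0; 0 0 -12 0 0 0; 5 0 -12 0 0 0; 8 0 -12 0 0 0; 8 0 -12 0 0 0; 8 0 -12 0 0 0' 1) | grep -E "time|pos|force|gap"; python3 look.py pics/t2.png
```

```text
time: 17.0
position: [0.4764, -0.0125, 0.0624]
contact_force: [-1.2, 0.7, 6.5]
finger_gap: 0.0537
grasp_force: 30.0
time: 18.1
position: [0.4729, 0.0678, 0.1816]
contact_force: [-0.2, -0.3, 0.1]
finger_gap: 0.0882
grasp_force: 0.0
[161.6 187.5] 113 [0.597  0.3514 0.052 ]
[237.2 188.2] 112 [0.5992 0.1857 0.052 ]
```

```bash
(python3 -m jog '3 3.5 0 0 0 0; 6 7 0 0 0 0; 9 10.5 0 0 0 0; 11.3 13.1 0 0 0 0; 11.3 13.1 3 0 0 0; 11.3 13.1 7 0 0 0; 11.3 13.1 10 0 0 0; 11.3 13.1 12 0 0 0; 11.3 13.1 12 0 0 0; 11.3 13.1 12 0 0 0; 11.3 13.1 12 0 0 0; 11.3 13.1 12 0 0 0' -1) | grep -E "time|pos|force|gap"
```

```text
time: 19.35
position: [0.6006, 0.1857, 0.0631]
contact_force: [0.9, 0.2, 1.0]
finger_gap: 0.0009
grasp_force: 0.0
```

```bash
(python3 -m jog '0 0 0.6 0 0 0; 0 0 0.9 0 0 0; 0 0 1.1 0 0 0; 0 0 1.3 0 0 0; 0 0 1.5 0 0 0; 0 0 1.7 0 0 0;0 0 1.8 0 0 0; 0 0 1.8 0 0 0'; python3 -m jog '0 0 -2 0 0 0; 0 0 -4 0 0 0; 0 0 -4 0 0 0'; python3 -m jog '0 0 0 0 0 0; 0 0 0 0 0 0; 0 0 0 0 0 0; 0 0 0 0 0 0; 0 0 0 0 0 0; 0 0 2 0 0 0; 0 0 4 0 0 0; 0 0 6 0 0 0; 0 0 7.2 0 0 0; 0 0 7.2 0 0 0; 0 0 7.2 0 0 0' 1; python3 -m jog '0 0 0 0 0 0; 0 0 0 0 0 0; 0 0 0 0 0 0; 0 0 0 0 0 0; 0 0 0 0 0 0; 0 0 0 0 0 0; 0 0 0 0 0 0' -1
python3 -m jog '0 0 -3 0 0 0; 0 0 -8 0 0 0; 0 0 -12 0 0 0; -5 0.4 -12 0 0 0; -10 0.8 -12 0 0 0; -15 1.2 -12 0 0 0; -20 1.6 -12 0 0 0; -25 1.8 -12 0 0 0; -27.4 1.8 -12 0 0 0; -27.4 1.8 -12 0 0 0; -27.4 1.8 -12 0 0 0; -27.4 1.8 -9 0 0 0; -27.4 1.8 -6.5 0 0 0; -27.4 1.8 -5.6 0 0 0; -27.4 1.8 -5.6 0 0 0; -27.4 1.8 -5.6 0 0 0') | grep -E "time|pos|force|gap"
```

```text
time: 20.15
position: [0.6, 0.1855, 0.0482]
contact_force: [-8.1, -4.4, 34.2]
finger_gap: 0.0004
grasp_force: 16.7
time: 20.45
position: [0.6013, 0.1866, 0.0861]
contact_force: [0.8, 0.5, -0.5]
finger_gap: 0.0007
grasp_force: 0.0
time: 21.55
position: [0.5999, 0.1859, 0.012]
contact_force: [-0.1, 0.4, -0.3]
finger_gap: 0.0861
grasp_force: 0.0
time: 22.25
position: [0.5998, 0.1856, 0.012]
contact_force: [-1.4, 0.0, 4.0]
finger_gap: 0.0534
grasp_force: 30.0
time: 23.85
position: [0.629, -0.0862, 0.0685]
contact_force: [0.2, 0.4, -2.1]
finger_gap: 0.0534
grasp_force: 30.0
```

```bash
(python3 -m jog '0 0 0.2 0 0 0;0 0 0.4 0 0 0; 0 0 0.5 0 0 0; 0 0 0.6 0 0 0; 0 0 0.68 0 0 0; 0 0 0.68 0 0 0';python3 -m jog '0 0 0 0 0 0;0 0 0 0 0 0; 0 0 0 0 0 0; 0 0 0 0 0 0; 0 0 -3 0 0 0; 0 0 -7 0 0 0; 0 0 -12 0 0 0; 5 0 -12 0 0 0; 10 0 -12 0 0 0; 15 0 -12 0 0 0; 19 0 -12 0 0 0; 19 0 -12 0 0 0; 19 0 -12 0 0 0' 1) | grep -E "time|pos|force|gap"; python3 look.py pics/t3.png
```

```text
time: 24.45
position: [0.6284, -0.0877, 0.062]
contact_force: [-2.3, 0.4, 5.2]
finger_gap: 0.0534
grasp_force: 30.0
time: 25.75
position: [0.6207, 0.1034, 0.1809]
contact_force: [-0.3, 0.3, 0.3]
finger_gap: 0.0883
grasp_force: 0.0
[364.  173.7] 108 [ 0.6286 -0.0867  0.098 ]
[161.6 187.5] 113 [0.597  0.3514 0.052 ]
```

```bash
(python3 -m jog '5 -0.3 0 0 0 0; 10 -0.6 0 0 0 0; 15 -0.9 0 0 0 0; 20 -1.2 0 0 0 0; 24.8 -1.4 0 0 0 0; 24.8 -1.4 4 0 0 0; 24.8 -1.4 8 0 0 0; 24.8 -1.4 11 0 0 0; 24.8 -1.4 12 0 0 0; 24.8 -1.4 12 0 0 0; 24.8 -1.4 12 0 0 0; 24.8 -1.4 12 0 0 0; 24.8 -1.4 12 0 0 0' -1) | grep -E "time|pos|force|gap"
```

```text
time: 27.1
position: [0.5984, 0.3501, 0.0627]
contact_force: [-1.1, -1.0, 0.5]
finger_gap: 0.0006
grasp_force: 0.0
```

```bash
(python3 -m jog '0 0 0.6 0 0 0; 0 0 0.9 0 0 0; 0 0 1.1 0 0 0; 0 0 1.3 0 0 0; 0 0 1.5 0 0 0; 0 0 1.7 0 0 0;0 0 1.8 0 0 0; 0 0 1.8 0 0 0'; python3 -m jog '0 0 -2 0 0 0; 0 0 -4 0 0 0; 0 0 -4 0 0 0'; python3 -m jog '0 0 0 0 0 0; 0 0 0 0 0 0; 0 0 0 0 0 0; 0 0 0 0 0 0; 0 0 0 0 0 0; 0 0 2 0 0 0; 0 0 4 0 0 0; 0 0 6 0 0 0; 0 0 7.2 0 0 0; 0 0 7.2 0 0 0; 0 0 7.2 0 0 0' 1; python3 -m jog '0 0 0 0 0 0; 0 0 0 0 0 0; 0 0 0 0 0 0; 0 0 0 0 0 0; 0 0 0 0 0 0; 0 0 0 0 0 0; 0 0 0 0 0 0' -1
python3 -m jog '0 0 -3 0 0 0; 0 0 -8 0 0 0; 0 0 -12 0 0 0; -5 0.2 -12 0 0 0; -10 0.4 -12 0 0 0; -15 0.6 -12 0 0 0; -20 0.8 -12 0 0 0; -25 1 -12 0 0 0; -30 1.2 -12 0 0 0; -35 1.4 -12 0 0 0; -35.8 1.4 -12 0 0 0; -35.8 1.4 -12 0 0 0; -35.8 1.4 -12 0 0 0; -35.8 1.4 -9 0 0 0; -35.8 1.4 -6.5 0 0 0; -35.8 1.4 -5.6 0 0 0; -35.8 1.4 -5.6 0 0 0; -35.8 1.4 -5.6 0 0 0') | grep -E "time|pos|force|gap"
```

```text
time: 27.9
position: [0.5983, 0.3503, 0.0483]
contact_force: [-7.4, -5.5, 30.4]
finger_gap: 0.0008
grasp_force: 15.4
time: 28.2
position: [0.5989, 0.3511, 0.0857]
contact_force: [1.0, -0.8, -0.5]
finger_gap: 0.0
grasp_force: 0.0
time: 29.3
position: [0.5974, 0.3498, 0.0107]
contact_force: [0.6, 1.2, 0.0]
finger_gap: 0.0861
grasp_force: 0.0
time: 30.0
position: [0.5974, 0.3497, 0.0113]
contact_force: [-2.1, -0.5, 3.1]
finger_gap: 0.0533
grasp_force: 30.0
time: 31.8
position: [0.6258, -0.0059, 0.0678]
contact_force: [0.8, -0.2, -2.2]
finger_gap: 0.0538
grasp_force: 30.0
```

```bash
(python3 -m jog '0 0 0.2 0 0 0;0 0 0.4 0 0 0; 0 0 0.5 0 0 0; 0 0 0.6 0 0 0; 0 0 0.68 0 0 0; 0 0 0.68 0 0 0';python3 -m jog '0 0 0 0 0 0;0 0 0 0 0 0; 0 0 0 0 0 0; 0 0 0 0 0 0; 0 0 -3 0 0 0; 0 0 -7 0 0 0; 0 0 -12 0 0 0; 5 0 -14 0 0 0; 10 -4 -16 0 0 0; 15 -8 -18 0 0 0; 20 -12 -20 0 0 0; 25 -12 -20 0 0 0; 25 -12 -20 0 0 0; 25 -12 -20 0 0 0' 1) | grep -E "time|pos|force|gap"; python3 look.py pics/t4.png; python3 - <<'E'
from h import *
s=snapshot("scene")[:,:,::-1];t=cv2.imread("pics/t4.png")
cv2.imwrite("pics/c3.png",np.hstack([cv2.resize(t[130:310,290:490],(400,360)),cv2.resize(s[170:330,170:370],(400,360))]))
E
```

```text
time: 32.4
position: [0.6254, -0.0077, 0.0612]
contact_force: [-2.5, -0.8, 4.9]
finger_gap: 0.0536
grasp_force: 30.0
time: 33.8
position: [0.4921, 0.2467, 0.2624]
contact_force: [-0.0, -0.1, 0.8]
finger_gap: 0.088
grasp_force: 0.0
[364.5 173.7] 120 [ 0.6286 -0.0877  0.098 ]
[326.  174.5] 125 [ 0.6253 -0.0077  0.098 ]
[324.9 246.3] 151 [ 0.4758 -0.0091  0.098 ]
[326.7 245.8] 125 [ 0.4768 -0.0129  0.098 ]
[366.3 245.5] 117 [ 0.4795 -0.0944  0.098 ]
```

View pics/c3.png

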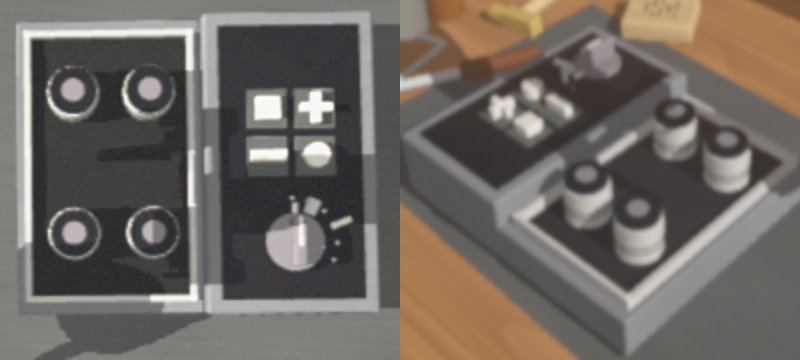

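All four pots stand upright in the tray with lids flush. Next the knob.

```bash
python3 -m jog '-5 -0.4 0 0 0 8; -10 -0.8 0 0 0 16; -15 -1.2 0 0 0 24; -20 -1.6 0 0 0 32; -25 -2 0 0 0 40; -30 -2.4 0 0 0 48; -35 -2.8 0 0 0 56; -40 -3.2 0 0 0 64; -45 -3.6 0 0 0 72; -48.6 -3.9 2 0 0 80; -48.6 -3.9 5 0 0 88; -48.6 -3.9 8 0 0 90.2; -48.6 -3.9 8 0 0 90.2; -48.6 -3.9 8 0 0 90.2; -48.6 -3.9 8 0 0 90.2' -0.32
python3 - <<'E'
from h import *
import pickle
s=read_state();print(s["joint_positions"].round(1),s["orientation"].round(3),rows([.472,-.2405,.13]))
c=get_calibration("wrist");im=snapshot("wrist")[:,:,::-1];cv2.imwrite("pics/w2.png",im);pickle.dump(c,open("w2.pkl","wb"))
E
```

```text
time: 35.4
position: [0.476, -0.2503, 0.1814]
orientation: [[0.999, 0.035, 0.002], [0.035, -0.999, -0.001], [0.002, 0.001, -1.0]]
contact_force: [0.3, -0.2, 0.1]
finger_gap: 0.0302
grasp_force: 0.0
[ 30.   37.7 -11.8 108.3  12.6  35.1 -77.7] [[ 0.999  0.035  0.002]
 [ 0.035 -0.999 -0.001]
 [ 0.002  0.001 -1.   ]] (array([-0.38, -0.99,  5.14]), None)
```

View pics/w2.png

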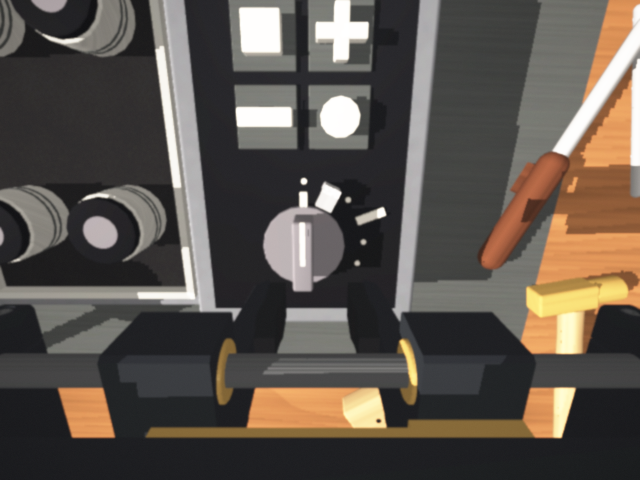

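Skirt centre is at (304,245) and the bar grip runs from (303,218) to (303,290). J7 is at −78° and a +69° turn would bring it near its limit, so I'll flip the tool half a turn.

```bash
python3 - <<'E'
from h import *
import pickle
c=pickle.load(open("w2.pkl","rb"))
print(onz(c,(304,245),.096),onz(c,(303,290),.120),onz(c,(302.5,216),.120))
for n,q in[("bar",(264,117)),("round",(340,117))]:print(n,onz(c,q,.092).round(4))
E
python3 -m jog '0 0 0 0 0 -8.5; 0 0 0 0 0 -17; 0 0 0 0 0 -25.5; 0 0 0 0 0 -34; 0 0 0 0 0 -42.5; 0 0 0 0 0 -51; 0 0 0 0 0 -59.5; 0 0 0 0 0 -68; 0 0 0 0 0 -76.5; 0 0 0 0 0 -85; 0 0 0 0 0 -90; 0 0 0 0 0 -90' >/dev/null
python3 -m jog '0 0 0 0 0 -8.5; 0 0 0 0 0 -17; 0 0 0 0 0 -25.5; 0 0 0 0 0 -34; 0 0 0 0 0 -42.5; 0 0 0 0 0 -51; 0 0 0 0 0 -59.5; 0 0 0 0 0 -68; 0 0 0 0 0 -76.5; 0 0 0 0 0 -85; 0 0 0 0 0 -90; 0 0 0 0 0 -90'
python3 -c "
from h import *
s=read_state();print(s['joint_positions'].round(1),rows([.472,-.2405,.115]))"
```

```text
[ 0.47399575 -0.24127801  0.096     ] [ 0.4495831  -0.24199965  0.12      ] [ 0.50200646 -0.24050504  0.12      ]
bar [ 0.5618 -0.2125  0.092 ]
round [ 0.5636 -0.263   0.092 ]
time: 37.85
position: [0.4755, -0.2499, 0.1806]
orientation: [[-0.999, -0.033, 0.0], [-0.033, 0.999, -0.001], [-0.0, -0.001, -1.0]]
contact_force: [1.0, 0.2, 0.5]
finger_gap: 0.0301
grasp_force: 0.0
[ 56.1  49.5 -60.6 107.   52.3  56.8  63.6] (array([0.33, 0.96, 6.56]), None)
```

```bash
(python3 -m jog '0.1 0.9 2 0 0 0; 0.1 0.9 4 0 0 0; 0.1 0.9 6 0 0 0; 0.1 0.9 7.3 0 0 0; 0.1 0.9 8 0 0 0; 0.1 0.9 8 0 0 0; 0.1 0.9 8 0 0 0'; python3 -m jog '0 0 0 0 0 0; 0 0 0 0 0 0; 0 0 0 0 0 0; 0 0 0 0 0 0; 0 0 0 0 0 0' -1) | grep -E "time|pos|ori|force|gap"
```

```text
time: 38.55
position: [0.4746, -0.2406, 0.1008]
orientation: [[-0.999, -0.034, 0.001], [-0.034, 0.999, -0.0], [-0.001, -0.0, -1.0]]
contact_force: [1.4, 1.1, 0.5]
finger_gap: 0.0297
grasp_force: 0.0
time: 39.05
position: [0.4744, -0.2409, 0.1004]
orientation: [[-0.999, -0.035, 0.001], [-0.035, 0.999, -0.001], [-0.001, -0.001, -1.0]]
contact_force: [0.9, -0.5, 1.3]
finger_gap: 0.0138
grasp_force: 30.0
```

Gripped the bar (13.8 mm). Now pressing down.

```bash
(python3 -m jog '0 0 0.2 0 0 0; 0 0 0.4 0 0 0; 0 0 0.6 0 0 0; 0 0 0.6 0 0 0';  python3 -m jog '0 0 0.2 0 0 0; 0 0 0.3 0 0 0; 0 0 0.3 0 0 0'; python3 -m jog '0 0 0.2 0 0 0; 0 0 0.3 0 0 0; 0 0 0.3 0 0 0') | grep -E "pos|ori|contact|gap"
```

```text
position: [0.4744, -0.2409, 0.0947]
orientation: [[-0.999, -0.035, 0.001], [-0.035, 0.999, -0.001], [-0.001, -0.001, -1.0]]
contact_force: [-0.2, -1.6, 7.1]
finger_gap: 0.0136
position: [0.4747, -0.2409, 0.0943]
orientation: [[-0.999, -0.035, 0.002], [-0.035, 0.999, -0.004], [-0.002, -0.004, -1.0]]
contact_force: [-6.2, -2.8, 29.9]
finger_gap: 0.014
position: [0.4755, -0.2408, 0.0925]
orientation: [[-0.999, -0.035, 0.004], [-0.035, 0.999, -0.004], [-0.004, -0.004, -1.0]]
contact_force: [-7.1, -2.6, 38.6]
finger_gap: 0.0141
```

```bash
(python3 -m jog '0 0 -0.2 0 0 0; 0 0 -0.2 0 0 0'; python3 -m jog '0 0 0 0 0 6; 0 0 0 0 0 12; 0 0 0 0 0 18; 0 0 0 0 0 24; 0 0 0 0 0 30; 0 0 0 0 0 36; 0 0 0 0 0 42; 0 0 0 0 0 48; 0 0 0 0 0 54; 0 0 0 0 0 60; 0 0 0 0 0 66; 0 0 0 0 0 69; 0 0 0 0 0 69; 0 0 0 0 0 69' ) | grep -E "pos|ori|contact|gap"; python3 -c "
from h import *
s=read_state();print(s['torque'],s['joint_positions'].round(1))"
```

```text
position: [0.4754, -0.2409, 0.0927]
orientation: [[-0.999, -0.035, 0.003], [-0.035, 0.999, -0.003], [-0.003, -0.003, -1.0]]
contact_force: [-4.0, -3.2, 23.8]
finger_gap: 0.0138
position: [0.474, -0.2431, 0.0927]
orientation: [[-0.389, 0.921, 0.0], [0.921, 0.389, -0.006], [-0.006, -0.002, -1.0]]
contact_force: [-5.4, -5.3, 27.7]
finger_gap: 0.0138
[-1.18560674  1.12188177 -0.03191944] [ 45.2  50.8 -39.9 111.6  54.   38.4  -6.9]
```

```bash
(python3 -m jog '0 0 -0.3 0 0 0; 0 0 -0.6 0 0 0; 0 0 -0.9 0 0 0; 0 0 -1 0 0 0; 0 0 -1 0 0 0'; python3 -m jog '0 0 0 0 0 0; 0 0 0 0 0 0; 0 0 0 0 0 0; 0 0 -1 0 0 0; 0 0 -3 0 0 0; 0 0 -6 0 0 0; 0 0 -10 0 0 0; 0 0 -10 0 0 0; 0 0 -10 0 0 0' -0.4) | grep -E "time|pos|ori|contact|gap"; python3 - <<'E'
from h import *
import pickle
c=get_calibration("wrist");im=snapshot("wrist")[:,:,::-1];cv2.imwrite("pics/w3.png",im);pickle.dump(c,open("w3.pkl","wb"))
E
python3 look.py pics/t5.png
```

```text
time: 42.15
position: [0.4738, -0.243, 0.0992]
orientation: [[-0.389, 0.921, -0.001], [0.921, 0.389, -0.003], [-0.002, -0.002, -1.0]]
contact_force: [2.8, -5.2, -4.4]
finger_gap: 0.0137
time: 43.05
position: [0.4744, -0.2406, 0.2013]
orientation: [[-0.391, 0.92, 0.002], [0.92, 0.391, -0.001], [-0.002, 0.001, -1.0]]
contact_force: [-0.8, 0.3, -0.9]
finger_gap: 0.0265
[364.5 173.7] 119 [ 0.6286 -0.0877  0.098 ]
[325.9 174.5] 124 [ 0.6253 -0.0076  0.098 ]
[326.7 246.1] 126 [ 0.4762 -0.0128  0.098 ]
[366.6 245.5] 123 [ 0.4794 -0.0949  0.098 ]
```

View pics/w3.png

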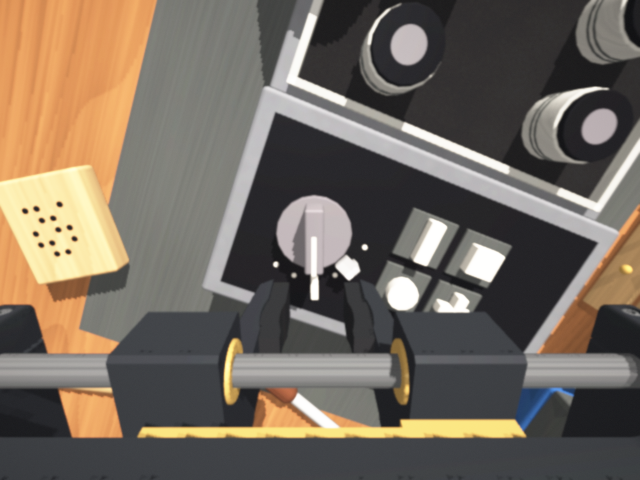

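The pointer lines up with the long mark at (315,290), the knob is up, and the pots are undisturbed. Now the round key.

```bash
(python3 -m jog '-2.7 3.7 0 0 0 0; -5.5 7.4 0 0 0 0; -5.5 7.4 0 0 0 0; -5.5 7.4 3 0 0 0; -5.5 7.4 6 0 0 0; -5.5 7.4 9 0 0 0; -5.5 7.4 9.8 0 0 0; -5.5 7.4 9.8 0 0 0; -5.5 7.4 9.8 0 0 0' -1) | grep -E "time|pos|ori|contact|gap"
```

```text
time: 44.05
position: [0.5642, -0.262, 0.103]
orientation: [[-0.391, 0.92, 0.001], [0.92, 0.391, 0.0], [-0.0, 0.001, -1.0]]
contact_force: [0.1, -0.1, -0.3]
finger_gap: 0.0003
```

```bash
(python3 -m jog '0 0 0.4 0 0 0; 0 0 0.8 0 0 0; 0 0 1.1 0 0 0; 0 0 1.1 0 0 0'; python3 -m jog '0 0 0.2 0 0 0; 0 0 0.4 0 0 0; 0 0 0.5 0 0 0; 0 0 0.5 0 0 0'; python3 -m jog '0 0 0.1 0 0 0; 0 0 0.2 0 0 0; 0 0 0.3 0 0 0; 0 0 0.3 0 0 0') | grep -E "pos|contact"
```

```text
position: [0.5646, -0.2625, 0.0918]
contact_force: [1.0, -0.7, 3.6]
position: [0.5647, -0.2625, 0.0911]
contact_force: [-6.9, -0.3, 32.4]
position: [0.5648, -0.2625, 0.0908]
contact_force: [-13.8, -0.5, 50.6]
```

Hard stop at z≈0.091 with 32–50 N, so the round key went fully down. This matches a key top at 96 mm, counting the bezel. Next the square key.

```bash
(python3 -m jog '0 0 -1 0 0 0; 0 0 -2 0 0 0; 0 0 -4 0 0 0; 1.5 3.2 -4 0 0 0; 2.9 6.45 -4 0 0 0; 2.9 6.45 -4 0 0 0; 2.9 6.45 -3 0 0 0; 2.9 6.45 -1.9 0 0 0; 2.9 6.45 -1.9 0 0 0; 2.9 6.45 -1.9 0 0 0';python3 -m jog '0 0 0.4 0 0 0; 0 0 0.8 0 0 0; 0 0 1.1 0 0 0; 0 0 1.1 0 0 0'; python3 -m jog '0 0 0.2 0 0 0; 0 0 0.4 0 0 0; 0 0 0.5 0 0 0; 0 0 0.5 0 0 0') | grep -E "pos|contact"
```

```text
position: [0.6105, -0.2115, 0.1011]
contact_force: [0.6, 0.2, 0.8]
position: [0.6119, -0.2108, 0.0917]
contact_force: [-1.1, -0.4, 4.1]
position: [0.612, -0.2108, 0.0911]
contact_force: [-10.4, -0.7, 31.9]
```

```bash
(python3 -m jog '0 0 -1 0 0 0; 0 0 -2 0 0 0; 0 0 -4 0 0 0; 0.9 -2.3 -4 0 0 0; 1.8 -4.7 -4 0 0 0; 1.8 -4.7 -4 0 0 0; 1.8 -4.7 -3 0 0 0; 1.8 -4.7 -1.7 0 0 0; 1.8 -4.7 -1.7 0 0 0; 1.8 -4.7 -1.7 0 0 0';python3 -m jog '0 0 0.4 0 0 0; 0 0 0.8 0 0 0; 0 0 1.1 0 0 0; 0 0 1.1 0 0 0'; python3 -m jog '0 0 0.2 0 0 0; 0 0 0.4 0 0 0; 0 0 0.5 0 0 0; 0 0 0.5 0 0 0'; python3 -m jog '0 0 -1 0 0 0; 0 0 -3 0 0 0; 0 0 -7 0 0 0; 0 0 -12 0 0 0; 0 0 -17 0 0 0; 0 0 -17 0 0 0; 0 0 -17 0 0 0; 0 0 -17 0 0 0') | grep -E "pos|contact"; python3 look.py pics/t6.png; python3 - <<'E'
from h import *
w=snapshot("wrist")[:,:,::-1];s=snapshot("scene")[:,:,::-1]
cv2.imwrite("pics/c4.png",np.hstack([cv2.resize(w,(480,360)),cv2.resize(s[170:330,170:370],(320,360))]))
E
```

```text
position: [0.5616, -0.2117, 0.1022]
contact_force: [0.6, -0.4, -0.6]
position: [0.562, -0.212, 0.0924]
contact_force: [-0.0, 0.2, 4.4]
position: [0.5621, -0.212, 0.0911]
contact_force: [-7.3, 0.8, 29.3]
position: [0.5601, -0.2126, 0.2554]
contact_force: [-0.8, -0.3, 0.0]
[364.5 173.7] 119 [ 0.6286 -0.0877  0.098 ]
[325.9 174.5] 124 [ 0.6253 -0.0076  0.098 ]
[326.7 246.1] 127 [ 0.4762 -0.0129  0.098 ]
[366.5 245.5] 121 [ 0.4793 -0.0949  0.098 ]
```

View pics/c4.png

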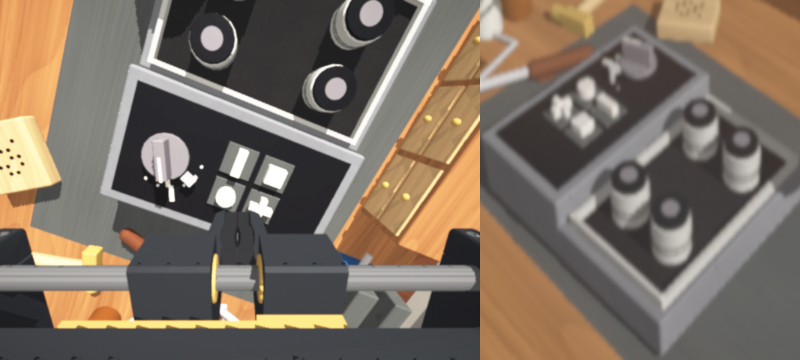

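The pictures show all four pots upright in the tray, the pointer (165,180) on its mark and every key up. The gripper hangs clear above the bench, so I'm handing in.

```bash
python3 -c "
from rig import *
print(hand_in())"
```

```text
the job is handed in; nothing more can be done
None
```

I handed the job in at about 47 s of the 210 s; the rig gave no verdict. All four lids are pressed home and the pots stand in the tray, the timer is on the long mark with its knob up, and the round, square and bar keys were pressed in that order.

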